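Seat a keyed insert in a heating block and latch it

ROBOT

A 6-joint arm with a two-finger parallel gripper is mounted at the origin on a cart in front of the work surface, level with it; the furniture and walls round the work are solid. World frame = base frame: x ahead of the robot, y to its left, z up, the work surface at z = 0. Lengths are in m, angles in degrees, forces in N, time in s.
With the tool pointing down it reaches from about 0.4 to 0.825 m from the base axis. Payload 7 kg.
Tool frame: the origin (TCP) lies on the centre line of the jaws, within the pads' length; the fingertips stand 19 mm ahead of it and the grasp point (between the pads) is the TCP (r.tip_extent is the distance from the TCP to the fingertips, in m); z points along the fingers, y is the line along which they close (so a half turn about z gives the same grasp; the last joint's range is limited). The gripper opens to 88 mm and grips with 3 to 60 N. Pads are 19 mm wide; open, the fingers measure 130 mm over their backs; the gripper's body (78 mm by 193 mm) begins 47 mm behind the grasp point.
Start: joints at [90.361, 20.546, 0.682, 0, -70.136, -16.507], TCP at [0.188, 0.648, 0.246] pointing down, gripper open.
Joint ranges: [-176.03, 176.03], [-82.01, 121.73], [-58.28, 71.71], [-173.87, 95.51], [-174.79, -0.11], [-173.66, 173.66]. Speed limits (degrees/s): [136.94, 136.94, 172.46, 180, 180, 180].

INTERFACE

Orientations are given as [roll, pitch, yaw] about the fixed x, y, z axes, in that order (R = Rz(yaw) Ry(pitch) Rx(roll)).
In Python, from plant import r gives the robot as it stands. The module is installed in compiled form; this text tells all that it offers.
- The arm moves only by the tool jog_arm, never from a script. Its argument "deltas" is a list that holds one entry, the list of rows, each a list of 5 numbers: the opening, from -1 (shut) to 1 (fully open), then the shift along the world's x, y, z in cm, then the turn about the world's z in rad. In form: [[[claw, dx, dy, dz, turn], ...]]. A call has 1 to 8 rows; each row shifts and turns the commanded pose from where the row before left it; what a row does not reach is not made up. A row lasts 1/8 s, in which the tool goes at most 62.5 mm and 10.7 degrees, less where a joint would pass 70% of its speed; a pose out of reach is approached as far as the arm can. A call with a gripper value outside its range is refused whole. The fingers move at their own pace and stop on an object; "force" is the grip in N (left out, the last holds). Time passes only in rows, so rows that do not move let the fingers close. It gives the time, the measured TCP pose, the force, the opening and the grip force at its end, in the units of the state.
- r.get_state(): the state, without advancing time (a new reading comes with each control period).
- r.capture(name): name is "scene" or "top" or "wrist"; returns the picture (480x640x3 uint8, blue, green, red); there is no depth.
- r.camera_info(name): a dict with "fx", "fy", "cx", "cy" (pixels), "view" (4x4, takes a point from world to camera coordinates). Camera axes: x right, y up, looking along -z (the intrinsics and any distortion apply to the point x, -y, -z); pixel columns grow to the right and rows downward; lengths in m; the calibration is good to about 2 mm. A picture is of the moment at which its call begins: read the wrist's pose just before it. camera_info takes no time and is no camera call; for the wrist camera it gives the pose at the moment of the call.
- r.close_job(): hands the job in; it is judged then, once.
The state is a dict: "time_s": time; "joints": joint angles; "qd": joint speeds; "joint_torque": joint torques, N m; "tcp_pos": TCP position; "eef_rot": TCP orientation; "contact_force": force on the tool from outside, world axes, zero at the start; "moment": the same for the moment, N m; "gripper_width": finger opening in m; "gripper_force": force on a finger pad.
Only numpy, scipy, OpenCV 4.12 (cv2) and the standard library are available. Lean on these libraries where they do the work, as an engineer would, in place of code of your own. Each camera call takes 0.05 s, during which the arm holds its last target. There are 200 camera calls.

TASK

Pick up the aluminium insert by its grip bar and seat it fully home in the round bore of the heating block: a key deep in the bore must find the notch in the insert's skirt, so turn it in light contact, never forcing it, until it drops and its flange lies flush on the block. Then swing the block's latch all the way over the flange and let go. Leave the beaker, dish, stopper and chuck key where they are.

Things in the scene. Friction and masses are not known exactly. Their poses are not given: they have to be found in the camera images.
- insert: Loose plain aluminium insert, 0.2 to 0.33 kg, standing upright on the worktop, 67 mm high. Origin: centre of its underside; z up. Round skirt 50 mm in diameter (lowest 2 mm: 47 mm), z 0 to 22 mm; flange 68 mm in diameter, z 22 to 27 mm. One notch, 8 mm wide and 9 mm deep, runs up the whole height of the skirt on its +x side.
- grip_bar (a point): Top centre of the insert's flat upright grip bar: 40 mm long (along the insert's x), 12 mm thick (along its y), standing 40 mm above the flange, z 27 to 67 mm in the insert's frame.
- block: Aluminium heating block, fixed to the worktop, 100 x 100 mm, 34 mm high, with a round bore in its top and a lug on its -x side that carries the latch post. Origin: on its underside, on the bore's axis; z up. The insert may press on the block, its key or its latch with at most 60 N in all, sideways pushes included; 5 to 10 N is enough for the search. Contact is stiff: about 40 N per mm.
- bore_mouth (a point): Centre of the bore's mouth, 34 mm above the worktop. The bore is 53 mm in diameter with a 2 mm chamfer, 24 mm deep. An insert whose skirt rests on the key has its origin 15 mm below this point (flange 7 mm clear of the block); with its notch over the key it goes down to 22 mm below it, flange flush on the block.
- bore_floor (a point): Centre of the bore's floor. On it a ring carries one radial key: 6 mm wide, 9 mm high, reaching 9 mm inward from the wall. The key's direction is new each time, anywhere within 0.75 rad either way of the block's +x axis, and stays fixed in the run. The notch (the insert's +x) must point along the key within about 0.05 rad.
- latch_post (a point): Top of the latch's vertical post, at x = -62 mm, y = 0 in the block's frame, 47 mm above the worktop. The latch is a flat steel bar, 12 mm wide, 6 mm thick, underside 41 mm above the worktop, with an arm of 36 mm and, on its other side, a tail of 42 mm.
- latch (a joint): Latch angle (rad): 0 = closed, arm along the block's +x, over the flange's edge, against a stop; grows counterclockwise seen from above, to 1.7; starts open at 1.3 to 1.6. Light friction (0.04 N m), stays where left. It passes 2 mm over the flange of a seated insert and is blocked by one that is not seated.
- latch_pin (a point): Top centre of the upright round black pin, 12 mm in diameter, on the latch's tail, 40 mm from the post; it stands 24 mm above the bar, top 71 mm above the worktop. At latch angle q it is at x = -62 - 40 cos q, y = -40 sin q (mm) in the block's frame.
- beaker: Bystander: glass beaker, 56 mm wide, 71 mm high; origin at its underside's centre.
- dish: Bystander: glass petri dish, 88 mm wide, 14 mm high; origin at its underside's centre.
- key_tool: Bystander: black drill chuck key lying flat, 52 x 80 x 15 mm; origin at its underside's centre.
- stopper: Bystander: tan rubber stopper, 24 mm wide, 22 mm high; origin at its underside's centre.

How it is judged (in metres and radians):
On the way:
1. the insert is fully seated in the bore, the latch still open (z of insert in the frame of block between 0.009 and 0.014 m and horizontal distance between insert and block below 0.004 m and angle between insert's own z axis and vertical below 0.05 rad and value of joint latch above 0.6 rad), for 0.2 s.
At the end, for the whole second after the job is handed in: The insert stands in the bore, fully home: its underside less than 14 mm above the block's underside (flush is 12 mm), within 4 mm of the bore's axis and 0.05 rad of upright, at rest and released; the latch is closed to less than 0.15 rad (z of insert in the frame of block between 0.009 and 0.014 m and horizontal distance between insert and block below 0.004 m and angle between insert's own z axis and vertical below 0.05 rad and value of joint latch below 0.15 rad and linear speed of insert below 0.02 m/s and contact force between insert and the fingers below 0.1 N); the robot touches nothing.
It fails at once if the insert is forced: it presses on the block, its key or its latch with more than 60 N in all (contact force between insert and block above 60 N).
It fails at once if the beaker is pushed more than 25 mm away (distance of beaker from where it was at the start of the episode above 0.025 m).
It fails at once if the petri dish is pushed more than 25 mm away (distance of dish from where it was at the start of the episode above 0.025 m).
It fails at once if the chuck key is pushed more than 25 mm away (distance of key_tool from where it was at the start of the episode above 0.025 m).
It fails at once if the rubber stopper is pushed more than 25 mm away (distance of stopper from where it was at the start of the episode above 0.025 m).
It also fails if it takes over 72 s, if anything falls off the work surface, if the arm or the gripper's body presses on something with over 40 N, if the wrist force passes 120 N, or if a joint passes its speed limit or range.

## Working session

There is one attempt and no reset: what is moved stays moved. The work goes in short steps, Python scripts to look and compute and a tool call to move; the robot and the scene stay as the last step left them, time stands still between calls to the robot, and variables do not carry over. Pictures are saved under pics/ and viewed, at most 10 in all, crops included, and the job is handed in when it is done.

Besides the shell and the picture viewer there is one more tool, called after "Request:" by a JSON object that holds its "op" and its "data". jog_arm: Moves the arm, as the interface text tells. Its arguments: {"type":"object","properties":{"deltas":{"type":"array"},"force":{"type":"number"}},"required":["deltas"]}

```bash
mkdir -p pics; cat > h.py <<'E'
import numpy as np, cv2
from plant import r
def ray(name,u,v,ci=None):
    c=ci or r.camera_info(name); V=np.array(c["view"])
    d=np.array([(u-c["cx"])/c["fx"],-(v-c["cy"])/c["fy"],-1.])
    R=V[:3,:3]; return -R.T@V[:3,3], R.T@d
def onz(name,u,v,z,ci=None):
    o,d=ray(name,u,v,ci); return o+d*(z-o[2])/d[2]
def proj(name,P,ci=None):
    c=ci or r.camera_info(name); p=np.array(c["view"])@np.append(P,1)
    return c["cx"]+c["fx"]*p[0]/-p[2], c["cy"]-c["fy"]*p[1]/-p[2]
E
python3 - <<'E'
from h import *
for n in("scene","top"):
    cv2.imwrite(f"pics/{n}0.png",r.capture(n)); c=r.camera_info(n); print(n,{k:(np.round(v,3).tolist()) for k,v in c.items()})
print(r.get_state())
E
```

```text
scene {'fx': 457.035, 'fy': 457.035, 'cx': 315.622, 'cy': 235.335, 'view': [[0.803, -0.596, 0.004, -0.464], [0.315, 0.43, 0.846, -0.185], [-0.506, -0.678, 0.534, -0.91], [0.0, 0.0, 0.0, 1.0]]}
top {'fx': 565.072, 'fy': 565.072, 'cx': 321.992, 'cy': 236.747, 'view': [[-0.017, -1.0, -0.001, -0.037], [0.985, -0.017, 0.174, -0.553], [-0.174, 0.002, 0.985, -1.477], [0.0, 0.0, 0.0, 1.0]]}
{'time_s': 0.1, 'joints': array([ 9.03608042e+01,  2.05869235e+01,  6.39048805e-01, -1.75414396e-02,
       -7.01365556e+01, -1.65082988e+01]), 'qd': array([-0.00569864, -0.06646941,  0.05927113,  0.08548483, -0.01246108,
       -0.08965122]), 'joint_torque': array([-1.48266099e-03, -5.84166527e+01,  2.93747878e+01,  7.01554790e+00,
        1.00657847e-02, -5.52878294e-05]), 'tcp_pos': array([0.18761994, 0.6479702 , 0.24472177]), 'eef_rot': array([ 1.79914364e+02, -8.18214016e-03, -1.61534608e+01]), 'contact_force': array([-0.31673665, -0.53681024, -0.37996079]), 'moment': array([-0.00557252, -0.0388988 ,  0.02598983]), 'gripper_force': 0.0, 'gripper_width': 0.08756752203708067}
```

View pics/top0.png

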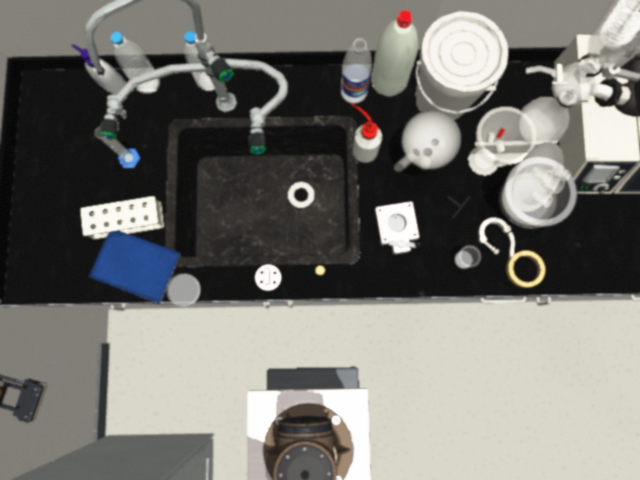

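View pics/scene0.png

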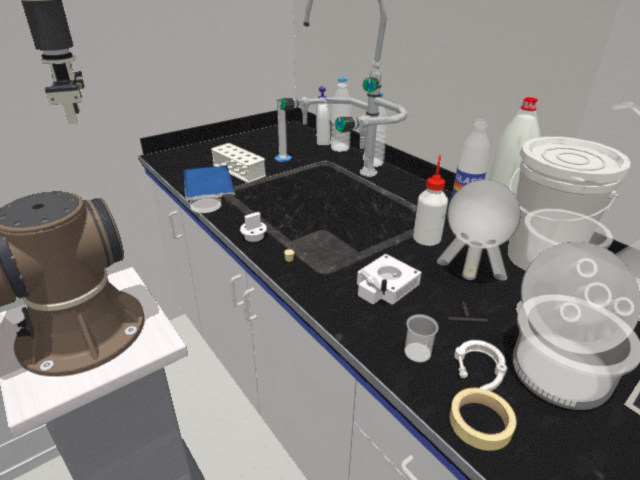

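Top view: insert at about (268,277), block bore at (398,222) with its lug at (403,247), stopper (320,270), beaker (467,257), chuck key (458,205) and dish (184,290). The scene view agrees: insert (253,230), block (388,278).

```bash
python3 - <<'E'
from h import *
for n,u,v,z in [("top",268,277,.03),("scene",253,235,.025),("top",398,222,.034),("scene",389,273,.034),("top",403,247,.047),("top",320,270,.02),("top",467,257,.03),("top",458,205,.01),("top",184,290,.014)]:
    print(n,u,v,np.round(onz(n,u,v,z),3))
im=cv2.imread("pics/top0.png")
a=cv2.resize(im[250:305,240:330],None,fx=8,fy=8,interpolation=cv2.INTER_CUBIC)[:, :400]
b=cv2.resize(im[195:260,370:425],None,fx=7,fy=7,interpolation=cv2.INTER_CUBIC)[:440,:385]
H=max(a.shape[0],b.shape[0]); o=np.zeros((H,a.shape[1]+b.shape[1],3),np.uint8);o[:a.shape[0],:a.shape[1]]=a;o[:b.shape[0],a.shape[1]:]=b
cv2.imwrite("pics/c1.png",o); print(o.shape)
g=im.min(2)
m=(g>120).astype(np.uint8)
for (x0,y0,x1,y1) in [(245,255,295,296),(370,195,425,258)]:
    cs,_=cv2.findContours(m[y0:y1,x0:x1],cv2.RETR_CCOMP,cv2.CHAIN_APPROX_NONE)
    for c in cs:
        if len(c)>8: print((x0,y0),np.round(cv2.minAreaRect(c)[0]+np.array([x0,y0]),1),np.round(cv2.minAreaRect(c)[1:][0],1),cv2.minAreaRect(c)[2],len(c))
E
```

```text
top 268 277 [0.447 0.101 0.03 ]
scene 253 235 [0.43  0.068 0.025]
top 398 222 [ 0.592 -0.256  0.034]
scene 389 273 [ 0.587 -0.26   0.034]
top 403 247 [ 0.52  -0.264  0.047]
top 320 270 [ 0.465 -0.04   0.02 ]
top 467 257 [ 0.492 -0.439  0.03 ]
top 458 205 [ 0.642 -0.428  0.01 ]
top 184 290 [0.418 0.33  0.014]
(440, 785, 3)
(245, 255) [268. 277.] [26. 26.] 90.0 74
(370, 195) [397.9 227.7] [49.7 38.7] 79.69515228271484 163
```

View pics/c1.png

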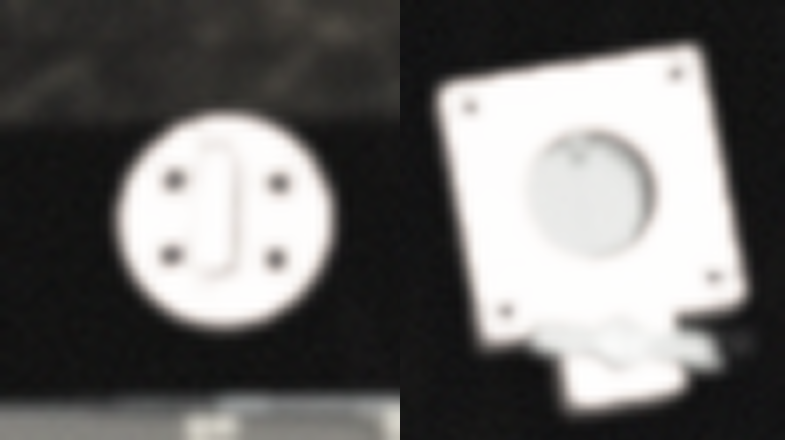

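Crop: the insert's bar runs along image vertical (world x). The block is turned about +10°, with its lug at the bottom and the latch across it (pin at crop (740,345)). A faint mark in the bore at crop (578,150) may be the key. I'll move over the insert next.

Request:
{"op": "jog_arm", "data": {"deltas": [[[1,2,-5,0,0.05],[1,2,-5,0,0.05],[1,2.5,-5.5,0,0.05],[1,2.5,-5.5,0,0.05],[1,2.5,-5.5,0,0.05],[1,2.5,-5.5,0,0.03],[1,2.5,-5.5,0,0],[1,2.5,-5.5,0,0]]]}}

```text
time_s: 1.1
tcp_pos: [0.378, 0.2165, 0.2456]
eef_rot: [-180.0, -0.0, -0.1]
contact_force: [1.3, 0.1, 0.3]
gripper_width: 0.0878
gripper_force: 0.0
```

Request:
{"op": "jog_arm", "data": {"deltas": [[[1,2.5,-5.5,0,0],[1,2.5,-5.5,0,0],[1,0,0,0,0],[1,0,0,0,0]]]}}

```text
time_s: 1.6
tcp_pos: [0.4276, 0.108, 0.2454]
eef_rot: [180.0, 0.0, -0.2]
contact_force: [-0.3, -0.2, -0.5]
gripper_width: 0.0874
gripper_force: 0.0
```

```bash
python3 - <<'E'
from h import *
s=r.get_state(); print(s["tcp_pos"],s["eef_rot"],s["time_s"],s["joints"])
c=r.camera_info("wrist"); cv2.imwrite("pics/w1.png",r.capture("wrist"))
print({k:(np.round(v,3).tolist()) for k,v in c.items()})
np.save("w1.npy",c,allow_pickle=True)
for P in [(.447,.101,.025),(.447,.101,.067)]: print(proj("scene",P),proj("wrist",P,c))
E
```

```text
[0.42763557 0.1079869  0.24537752] [ 1.79997192e+02  1.97428240e-02 -1.97085916e-01] 1.6 [ 3.99390568e+01 -2.19419638e+00 -2.71368227e+01 -1.16665129e-02
 -6.50742777e+01  4.98687761e+01]
{'fx': 359.78, 'fy': 359.78, 'cx': 319.942, 'cy': 240.776, 'view': [[-0.004, -1.0, 0.0, 0.11], [0.969, -0.004, -0.247, -0.384], [0.247, -0.001, 0.969, -0.494], [0.0, 0.0, 0.0, 1.0]]}
(np.float64(252.319243660646), np.float64(227.58414285112704)) (np.float64(327.13941832289385), np.float64(197.71748464486808))
(np.float64(251.17472296133036), np.float64(213.54179719006223)) (np.float64(328.0743232537003), np.float64(203.89940172625364))
```

View pics/w1.png

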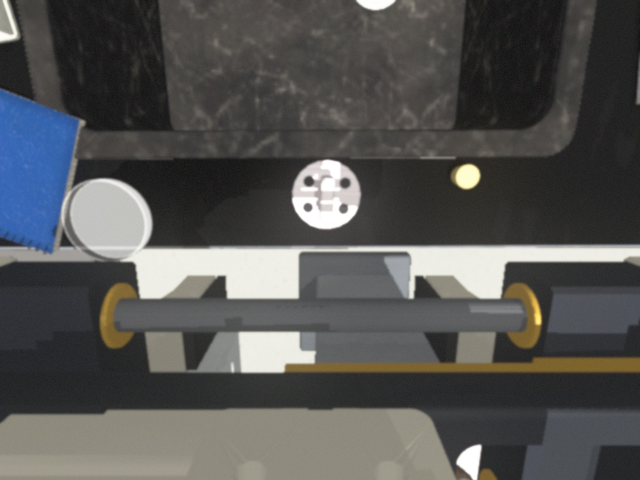

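The wrist view shows the insert at about (327,195), where I projected it. Next I'll refine its pose and look for the notch.

```bash
python3 - <<'E'
from h import *
c=np.load("w1.npy",allow_pickle=True).item()
w=cv2.imread("pics/w1.png"); s=cv2.imread("pics/scene0.png"); t=cv2.imread("pics/top0.png")
m=(w.min(2)>110).astype(np.uint8); m[:158]=0;m[240:]=0;m[:,:280]=0;m[:,375:]=0
cs,_=cv2.findContours(m,cv2.RETR_EXTERNAL,cv2.CHAIN_APPROX_NONE); k=max(cs,key=cv2.contourArea)
e=cv2.fitEllipse(k); print(e, onz("wrist",*e[0],.025,c))
m=(t.min(2)>120).astype(np.uint8); m[:255]=0;m[296:]=0;m[:,:245]=0;m[:,295:]=0
cs,_=cv2.findContours(m,cv2.RETR_EXTERNAL,cv2.CHAIN_APPROX_NONE); k=max(cs,key=cv2.contourArea)
e=cv2.fitEllipse(k); print(e, onz("top",*e[0],.025))
a=cv2.resize(w[155:235,287:367],(480,480),interpolation=cv2.INTER_CUBIC)
s2=cv2.convertScaleAbs(s[203:248,233:273],alpha=.85)
b=cv2.resize(s2,(320,360),interpolation=cv2.INTER_CUBIC)
o=np.zeros((480,800,3),np.uint8);o[:,:480]=a;o[:360,480:]=b
cv2.imwrite("pics/c2.png",o)
E
```

```text
((325.8931579589844, 194.4588165283203), (68.36227416992188, 69.73706817626953), 12.458176612854004) [0.45026362 0.10224769 0.025     ]
((267.76788330078125, 277.018310546875), (25.889461517333984, 26.206689834594727), 50.6832275390625) [0.44795461 0.10179031 0.025     ]
```

View pics/c2.png

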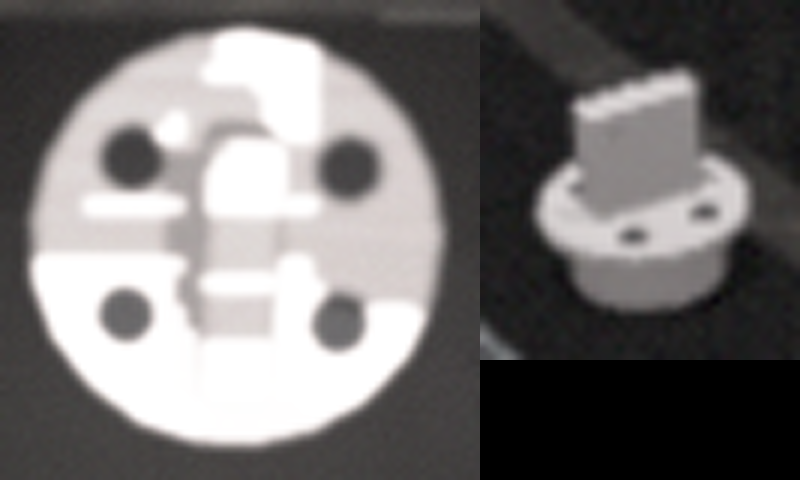

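No notch shows on the insert's camera side (-x,-y), so it most likely points along +x. I'll check that after the lift. The hole pattern gives a yaw of about -0.05 rad, centred at (0.449, 0.102).

Request:
{"op": "jog_arm", "data": {"deltas": [[[1,2.1,-0.6,-4,-0.04],[1,0,0,-5,0],[1,0,0,-5,0],[1,0,0,-3.4,0],[1,0,0,-2.0,0],[1,0,0,0,0],[-1,0,0,0,0],[-1,0,0,0,0]]], "force": 35}}

```text
time_s: 2.65
tcp_pos: [0.4493, 0.1032, 0.0526]
eef_rot: [-179.9, -0.1, -2.3]
contact_force: [0.6, 0.8, -0.1]
gripper_width: 0.073
gripper_force: 0.0
```

Request:
{"op": "jog_arm", "data": {"deltas": [[[-1,0,0,0,0],[-1,0,0,0,0],[-1,0,0,0,0]]]}}

```text
time_s: 3.02
tcp_pos: [0.4488, 0.1023, 0.0518]
eef_rot: [-180.0, -0.0, -2.4]
contact_force: [1.0, -0.2, -0.3]
gripper_width: 0.0435
gripper_force: 0.0
```

Request:
{"op": "jog_arm", "data": {"deltas": [[[-1,0,0,0,0],[-1,0,0,0,0],[-1,0,0,0,0],[-1,0,0,0,0],[-1,0,0,0,0],[-1,0,0,0,0]]]}}

```text
time_s: 3.78
tcp_pos: [0.4486, 0.1023, 0.0515]
eef_rot: [180.0, 0.0, -2.4]
contact_force: [0.5, -0.3, -0.7]
gripper_width: 0.0117
gripper_force: 35.0
```

Request:
{"op": "jog_arm", "data": {"deltas": [[[-1,0,0,1,0],[-1,0,0,3,0],[-1,0,0,4,0],[-1,0,0,4,0],[-1,0,0,0,0],[-1,0,0,0,0]]]}}

```text
time_s: 4.53
tcp_pos: [0.4481, 0.1021, 0.1714]
eef_rot: [-180.0, 0.0, -2.4]
contact_force: [-0.3, -0.4, -3.4]
gripper_width: 0.0121
gripper_force: 35.0
```

```bash
python3 - <<'E'
from h import *
s=r.get_state(); print(s["tcp_pos"],s["eef_rot"],s["time_s"],s["contact_force"],s["moment"])
im=r.capture("scene"); cv2.imwrite("pics/s2.png",im)
p=np.array(proj("scene",s["tcp_pos"]-[0,0,.03])).astype(int); print(p)
x,y=p; a=cv2.resize(im[y-35:y+40,x-40:x+40],(640,600),interpolation=cv2.INTER_CUBIC)
cv2.imwrite("pics/c3.png",cv2.convertScaleAbs(a,alpha=.85))
E
```

```text
[0.44807885 0.10211476 0.17139407] [-1.79980039e+02  2.61903578e-02 -2.41673191e+00] 4.525 [-0.30704931 -0.39522565 -3.43598997] [-5.29728416e-03  3.47008168e-02  7.55792902e-05]
[249 187]
```

View pics/c3.png

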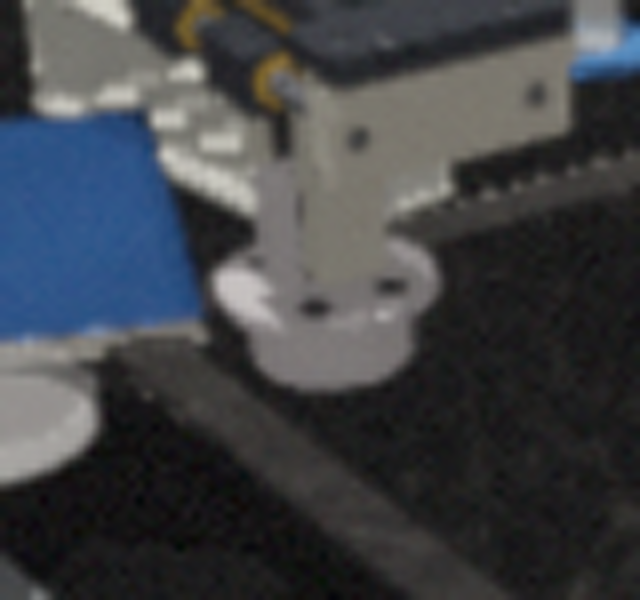

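The insert is held and level, and its -x/-y side still shows no notch, so the notch is at +x. Now I'll carry it to a spot in front of the block, where the wrist camera can look into the bore.

Request:
{"op": "jog_arm", "data": {"deltas": [[[-1,0.5,-3,0,0.05],[-1,0.5,-5,0,0.05],[-1,0.5,-5,0,0.05],[-1,0.5,-5,0,0.05],[-1,0.5,-5,0,0],[-1,0.5,-5,0,0],[-1,1,-5,0,0],[-1,1,-3,0,0]]]}}

```text
time_s: 5.58
tcp_pos: [0.4978, -0.2597, 0.1697]
eef_rot: [-179.9, 0.2, 9.0]
contact_force: [-0.1, 0.3, -3.4]
gripper_width: 0.012
gripper_force: 35.0
```

Request:
{"op": "jog_arm", "data": {"deltas": [[[-1,0,0,0,0],[-1,0,0,0,0],[-1,0,0,0,0]]]}}

```text
time_s: 5.95
tcp_pos: [0.4983, -0.2568, 0.1711]
eef_rot: [-180.0, 0.1, 9.1]
contact_force: [-0.1, 0.5, -2.2]
gripper_width: 0.0118
gripper_force: 35.0
```

```bash
python3 - <<'E'
from h import *
s=r.get_state(); print(s["tcp_pos"],s["eef_rot"],s["time_s"])
c=r.camera_info("wrist"); np.save("w2.npy",c,allow_pickle=True); im=r.capture("wrist"); cv2.imwrite("pics/w2.png",im)
p=proj("wrist",(.59,-.257,.034),c); print(p)
x,y=np.array(p).astype(int); x0,y0=max(x-80,0),max(y-60,0); cr=im[y0:y0+150,x0:x0+200]
print(x0,y0); cv2.imwrite("pics/c4.png",cv2.resize(cr,(800,600),interpolation=cv2.INTER_CUBIC))
E
```

```text
[ 0.49830921 -0.25681485  0.17110183] [-1.79972059e+02  5.24919805e-02  9.11385116e+00] 5.95
(np.float64(340.4805229717684), np.float64(115.00778954072958))
260 55
```

View pics/c4.png

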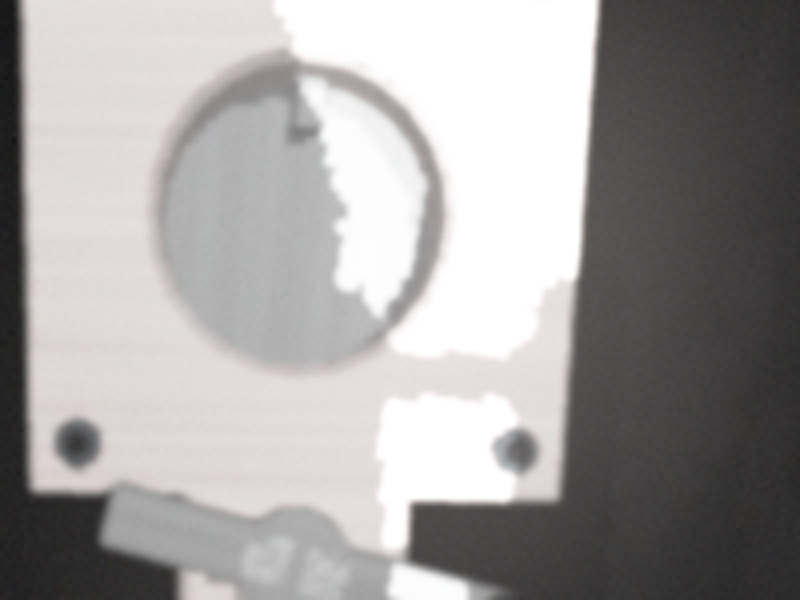

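The crop shows the bore's mouth centred at about (302,210), the key's inner end at about (304,128), and the block's lower corners at (30,492) and (560,500).

```bash
python3 - <<'E'
from h import *
c=np.load("w2.npy",allow_pickle=True).item()
f=lambda u,v,z: onz("wrist",260+u/4,55+v/4,z,c)
L,R,T,B=f(157,210,.034),f(447,210,.034),f(302,48,.034),f(302,372,.034)
print("dia",np.linalg.norm(L-R),np.linalg.norm(T-B)); C=np.array([(L[0]+R[0]+T[0]+B[0])/4,(L[1]+R[1]+T[1]+B[1])/4])
C=np.array([(T[0]+B[0])/2,(L[1]+R[1])/2]);print("bore",C)
b1,b2=f(30,492,.034),f(560,500,.034); print("edge",np.linalg.norm(b1-b2),"yaw",np.arctan2(b1[0]-b2[0],-(b1[1]-b2[1])),(b1+b2)/2)
d=b1-b2; yaw=np.arctan2(-d[0],d[1]); print("yaw",yaw, "centre from edge",(b1+b2)[:2]/2+.05*np.array([np.cos(yaw),np.sin(yaw)]))
for z in(.019,.010):
    for uv in[(288,130),(304,128),(320,128),(304,138)]:
        k=f(*uv,z)[:2]-C; print(z,uv,np.linalg.norm(k)*1e3,"world dir",np.arctan2(k[1],k[0]))
im=cv2.imread("pics/top0.png"); print("top",onz("top",370+(595-400)/7,195+193/7,.034))
E
```

```text
dia 0.05249594893250166 0.05534374511799915
bore [ 0.59378951 -0.25255368]
edge 0.100627798506975 yaw -2.9979358593816796 [ 0.54384093 -0.25989896  0.034     ]
yaw 0.14365679420811373 centre from edge [ 0.59332589 -0.2527408 ]
0.019 (288, 130) 16.62710224122697 world dir 0.2831136729790554
0.019 (304, 128) 16.875453879033753 world dir 0.10253132308325942
0.019 (320, 128) 17.307777961312034 world dir -0.07219788027747762
0.019 (304, 138) 15.124288025829799 world dir 0.09475071112456064
0.01 (288, 130) 17.973891202906852 world dir 0.2580416725294417
0.01 (304, 128) 18.294114342193787 world dir 0.08642358383080713
0.01 (320, 128) 18.77550475325027 world dir -0.07936745514287552
0.01 (304, 138) 16.49124335825958 world dir 0.07730465481072446
top [ 0.59012944 -0.25507074  0.034     ]
```

Request:
{"op": "jog_arm", "data": {"deltas": [[[-1,3.3,0.1,0,-0.1],[-1,4,0.1,0,-0.1],[-1,2,0.1,-2,-0.05],[-1,0,0,-3,0],[-1,0,0,-2,0],[-1,0,0,0,0],[-1,0,0,0,0]]]}}

```text
time_s: 6.88
tcp_pos: [0.5924, -0.2544, 0.1027]
eef_rot: [180.0, -0.1, -5.2]
contact_force: [1.1, -0.3, -1.9]
gripper_width: 0.012
gripper_force: 35.0
```

Request:
{"op": "jog_arm", "data": {"deltas": [[[-1,0,0.1,-1,0],[-1,0,0,-0.5,0],[-1,0,0,-0.3,0],[-1,0,0,0,0]]]}}

```text
time_s: 7.38
tcp_pos: [0.5916, -0.2537, 0.0833]
eef_rot: [180.0, 0.0, -5.3]
contact_force: [0.2, -0.6, -1.9]
gripper_width: 0.0119
gripper_force: 35.0
```

Request:
{"op": "jog_arm", "data": {"deltas": [[[-1,0,0,-0.2,0],[-1,0,0,-0.2,0],[-1,0,0,0,0]]]}}

```text
time_s: 7.75
tcp_pos: [0.5916, -0.2536, 0.0793]
eef_rot: [-180.0, 0.0, -5.3]
contact_force: [0.1, -0.4, -3.4]
gripper_width: 0.0117
gripper_force: 35.0
```

Request:
{"op": "jog_arm", "data": {"deltas": [[[-1,0,0,-0.2,0],[-1,0,0,-0.2,0],[-1,0,0,-0.2,0],[-1,0,0,-0.1,0],[-1,0,0,0,0]]]}}

```text
time_s: 8.38
tcp_pos: [0.5917, -0.2537, 0.0724]
eef_rot: [180.0, 0.0, -5.3]
contact_force: [0.0, -0.9, -2.1]
gripper_width: 0.0122
gripper_force: 35.0
```

Request:
{"op": "jog_arm", "data": {"deltas": [[[-1,0,0,-0.1,0],[-1,0,0,-0.05,0],[-1,0,0,0,0]]]}}

```text
time_s: 8.75
tcp_pos: [0.5917, -0.2537, 0.071]
eef_rot: [180.0, 0.0, -5.3]
contact_force: [-0.7, -0.3, -3.2]
gripper_width: 0.0118
gripper_force: 35.0
```

Request:
{"op": "jog_arm", "data": {"deltas": [[[-1,0,0,-0.02,0],[-1,0,0,0,0]]]}}

```text
time_s: 9.0
tcp_pos: [0.5917, -0.2537, 0.0709]
eef_rot: [180.0, -0.0, -5.3]
contact_force: [0.3, -1.0, -2.6]
gripper_width: 0.012
gripper_force: 35.0
```

Request:
{"op": "jog_arm", "data": {"deltas": [[[-1,0,0,-0.03,0],[-1,0,0,0,0]]]}}

```text
time_s: 9.25
tcp_pos: [0.5917, -0.2537, 0.0706]
eef_rot: [180.0, 0.0, -5.3]
contact_force: [0.2, 0.7, -3.1]
gripper_width: 0.0117
gripper_force: 35.0
```

Request:
{"op": "jog_arm", "data": {"deltas": [[[-1,0,0,-0.02,0],[-1,0,0,0,0]]]}}

```text
time_s: 9.5
tcp_pos: [0.5917, -0.2537, 0.0705]
eef_rot: [180.0, -0.0, -5.3]
contact_force: [-0.3, 1.0, -2.1]
gripper_width: 0.0123
gripper_force: 35.0
```

Request:
{"op": "jog_arm", "data": {"deltas": [[[-1,0,0,-0.02,0],[-1,0,0,0,0]]]}}

```text
time_s: 9.75
tcp_pos: [0.5918, -0.2537, 0.0704]
eef_rot: [180.0, -0.0, -5.3]
contact_force: [-1.1, 0.9, -0.0]
gripper_width: 0.0117
gripper_force: 35.0
```

Request:
{"op": "jog_arm", "data": {"deltas": [[[-1,0,0,-0.02,0],[-1,0,0,0,0]]]}}

```text
time_s: 10.0
tcp_pos: [0.5918, -0.2537, 0.0703]
eef_rot: [180.0, -0.0, -5.3]
contact_force: [-1.5, 0.6, 1.8]
gripper_width: 0.0111
gripper_force: 35.0
```

Request:
{"op": "jog_arm", "data": {"deltas": [[[-1,0,0,-0.01,0],[-1,0,0,0,0]]]}}

```text
time_s: 10.25
tcp_pos: [0.5918, -0.2537, 0.0702]
eef_rot: [180.0, -0.0, -5.3]
contact_force: [-2.6, 0.8, 4.6]
gripper_width: 0.0116
gripper_force: 35.0
```

Contact is on the key at TCP z 0.0703 (about 7 N), as expected. I'll start turning.

Request:
{"op": "jog_arm", "data": {"deltas": [[[-1,0,0,0,0.03],[-1,0,0,0,0.03],[-1,0,0,0,0]]]}}

```text
time_s: 10.62
tcp_pos: [0.5922, -0.254, 0.0701]
eef_rot: [180.0, -0.1, -1.8]
contact_force: [-1.6, -2.0, 3.9]
gripper_width: 0.0121
gripper_force: 35.0
```

Request:
{"op": "jog_arm", "data": {"deltas": [[[-1,0,0,0,0.03],[-1,0,0,0,0.03],[-1,0,0,0,0]]]}}

```text
time_s: 11.0
tcp_pos: [0.5911, -0.253, 0.069]
eef_rot: [-179.9, 0.1, 1.6]
contact_force: [-0.2, 0.1, -3.5]
gripper_width: 0.0115
gripper_force: 35.0
```

Request:
{"op": "jog_arm", "data": {"deltas": [[[-1,0,0,0,0.03],[-1,0,0,0,0.03],[-1,0,0,0,0]]]}}

```text
time_s: 11.38
tcp_pos: [0.5913, -0.2535, 0.0694]
eef_rot: [-180.0, 0.1, 5.1]
contact_force: [1.0, 0.1, -2.9]
gripper_width: 0.0116
gripper_force: 35.0
```

The force vanished and it dropped about 1 mm, so the notch seems to be over the key. I'll lower gently.

Request:
{"op": "jog_arm", "data": {"deltas": [[[-1,0,0,-0.04,0],[-1,0,0,0,0]]]}}

```text
time_s: 11.62
tcp_pos: [0.5916, -0.2536, 0.0694]
eef_rot: [-180.0, 0.0, 5.0]
contact_force: [-0.4, -0.1, -2.5]
gripper_width: 0.0117
gripper_force: 35.0
```

Request:
{"op": "jog_arm", "data": {"deltas": [[[-1,0,0,-0.04,0],[-1,0,0,0,0]]]}}

```text
time_s: 11.88
tcp_pos: [0.5917, -0.2536, 0.069]
eef_rot: [-180.0, 0.0, 5.0]
contact_force: [-0.0, -0.2, -3.2]
gripper_width: 0.012
gripper_force: 35.0
```

```bash
python3 - <<'E'
from h import *
s=r.get_state(); print(s["tcp_pos"],s["eef_rot"],s["contact_force"],s["moment"])
E
```

```text
[ 0.59167792 -0.25364172  0.06902822] [-1.79996405e+02  4.03733106e-03  5.04681793e+00] [-0.02039597 -0.22240672 -3.15982599] [-0.09981724 -0.00741726 -0.06573556]
```

Request:
{"op": "jog_arm", "data": {"deltas": [[[-1,0,0,-0.05,0],[-1,0,0,-0.05,0],[-1,0,0,0,0]]]}}

```text
time_s: 12.25
tcp_pos: [0.5917, -0.2536, 0.068]
eef_rot: [-180.0, 0.0, 5.1]
contact_force: [0.3, -0.4, -2.2]
gripper_width: 0.0121
gripper_force: 35.0
```

Request:
{"op": "jog_arm", "data": {"deltas": [[[-1,0,0,-0.05,0],[-1,0,0,-0.05,0],[-1,0,0,0,0]]]}}

```text
time_s: 12.62
tcp_pos: [0.5917, -0.2536, 0.067]
eef_rot: [-180.0, 0.0, 5.1]
contact_force: [-1.1, -0.9, -2.0]
gripper_width: 0.0116
gripper_force: 35.0
```

Request:
{"op": "jog_arm", "data": {"deltas": [[[-1,0,0,-0.05,0],[-1,0,0,-0.05,0],[-1,0,0,0,0]]]}}

```text
time_s: 13.0
tcp_pos: [0.5917, -0.2537, 0.066]
eef_rot: [-180.0, 0.0, 5.1]
contact_force: [-0.2, 0.3, -3.9]
gripper_width: 0.0116
gripper_force: 35.0
```

Request:
{"op": "jog_arm", "data": {"deltas": [[[-1,0,0,-0.05,0],[-1,0,0,-0.05,0],[-1,0,0,0,0]]]}}

```text
time_s: 13.38
tcp_pos: [0.5917, -0.2536, 0.065]
eef_rot: [-180.0, 0.0, 5.1]
contact_force: [-0.1, 0.2, -2.6]
gripper_width: 0.0118
gripper_force: 35.0
```

Request:
{"op": "jog_arm", "data": {"deltas": [[[-1,0,0,-0.05,0],[-1,0,0,-0.03,0],[-1,0,0,0,0]]]}}

```text
time_s: 13.75
tcp_pos: [0.5917, -0.2536, 0.0642]
eef_rot: [-180.0, 0.0, 5.1]
contact_force: [-1.0, -0.8, -3.5]
gripper_width: 0.0117
gripper_force: 35.0
```

Request:
{"op": "jog_arm", "data": {"deltas": [[[-1,0,0,-0.03,0],[-1,0,0,-0.01,0],[-1,0,0,0,0]]]}}

```text
time_s: 14.12
tcp_pos: [0.5917, -0.2536, 0.0639]
eef_rot: [180.0, 0.0, 5.1]
contact_force: [-0.3, -0.6, -3.4]
gripper_width: 0.0116
gripper_force: 35.0
```

Request:
{"op": "jog_arm", "data": {"deltas": [[[-1,0,0,-0.03,0],[-1,0,0,0,0]]]}}

```text
time_s: 14.38
tcp_pos: [0.5917, -0.2536, 0.0636]
eef_rot: [-180.0, -0.0, 5.1]
contact_force: [0.9, 0.1, -2.5]
gripper_width: 0.0118
gripper_force: 35.0
```

Request:
{"op": "jog_arm", "data": {"deltas": [[[-1,0,0,-0.02,0],[-1,0,0,0,0]]]}}

```text
time_s: 14.62
tcp_pos: [0.5917, -0.2537, 0.0635]
eef_rot: [180.0, -0.0, 5.1]
contact_force: [0.0, 0.1, -0.1]
gripper_width: 0.0117
gripper_force: 35.0
```

Request:
{"op": "jog_arm", "data": {"deltas": [[[-1,0,0,-0.01,0],[-1,0,0,0,0]]]}}

```text
time_s: 14.88
tcp_pos: [0.5918, -0.2536, 0.0636]
eef_rot: [180.0, -0.0, 5.1]
contact_force: [-0.6, 0.9, 2.1]
gripper_width: 0.0123
gripper_force: 35.0
```

Seated: contact came at the predicted TCP z of 0.0635. I'll release and rise.

Request:
{"op": "jog_arm", "data": {"deltas": [[[0.2,0,0,0,0],[0.2,0,0,0,0],[0.2,0,0,0,0],[0.2,0,0,0,0],[0.2,0,0,0,0],[0.2,0,0,1,0],[0.2,0,0,3,0],[0.2,0,0,5,0]]]}}

```text
time_s: 15.88
tcp_pos: [0.5907, -0.2535, 0.1532]
eef_rot: [-180.0, 0.2, 5.0]
contact_force: [0.5, 0.6, -0.4]
gripper_width: 0.0528
gripper_force: 0.0
```

```bash
python3 - <<'E'
from h import *
im=cv2.imread("pics/w2.png")
a=cv2.resize(im[170:270,280:440],(800,500),interpolation=cv2.INTER_CUBIC)
cv2.imwrite("pics/c5.png",cv2.convertScaleAbs(a,alpha=1.6,beta=15))
E
```

```text
(no output)
```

View pics/c5.png

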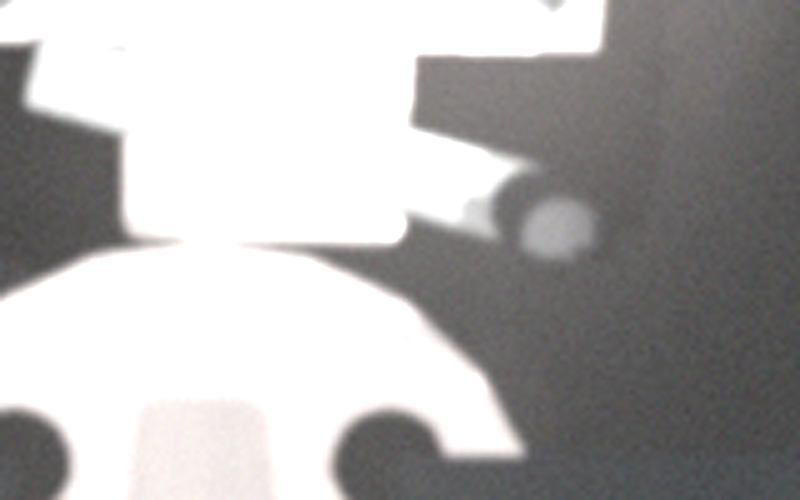

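The pin's top is at crop (559,225), pixel (391.8,215).

```bash
python3 - <<'E'
from h import *
c=np.load("w2.npy",allow_pickle=True).item()
P=onz("wrist",391.8,215,.071,c)
O=np.array([.5932,-.2527]); y=.144; R=np.array([[np.cos(y),-np.sin(y)],[np.sin(y),np.cos(y)]])
b=R.T@(P[:2]-O); d=b-[-.062,0]; q=np.arctan2(-d[1],-d[0]); print(P,b,np.linalg.norm(d),q)
print(r.get_state()["joints"])
for a in [q,1.2,1.0,.8,.6,.4,.2,0,-.05]:
    for nm,OO in(("w",O),("tcp",np.array([.5915,-.2535]))): print(round(a,2),nm,np.round(OO+R@[-.062-.04*np.cos(a),-.04*np.sin(a)],4),"yaw",round(np.degrees(a+y)-180,1))
E
```

```text
[ 0.52906007 -0.30066503  0.071     ] [-0.07035919 -0.03826432] 0.039166749505050585 1.3557162726053071
[-5.86872295e+00  2.16203062e+01 -1.03995495e+01 -1.18057963e-02
 -5.81743477e+01  1.00924790e+02]
1.36 w [ 0.529  -0.3015] yaw -94.1
1.36 tcp [ 0.5273 -0.3023] yaw -94.1
1.2 w [ 0.5228 -0.3006] yaw -103.0
1.2 tcp [ 0.5211 -0.3014] yaw -103.0
1.0 w [ 0.5153 -0.298 ] yaw -114.5
1.0 tcp [ 0.5136 -0.2988] yaw -114.5
0.8 w [ 0.5084 -0.294 ] yaw -125.9
0.8 tcp [ 0.5067 -0.2948] yaw -125.9
0.6 w [ 0.5024 -0.2887] yaw -137.4
0.6 tcp [ 0.5007 -0.2895] yaw -137.4
0.4 w [ 0.4976 -0.2823] yaw -148.8
0.4 tcp [ 0.4959 -0.2831] yaw -148.8
0.2 w [ 0.4942 -0.2751] yaw -160.3
0.2 tcp [ 0.4925 -0.2759] yaw -160.3
0 w [ 0.4923 -0.2673] yaw -171.7
0 tcp [ 0.4906 -0.2681] yaw -171.7
-0.05 w [ 0.492  -0.2654] yaw -174.6
-0.05 tcp [ 0.4903 -0.2662] yaw -174.6
```

Request:
{"op": "jog_arm", "data": {"deltas": [[[-0.36,-0.8,-0.6,0,-0.17],[-0.36,-0.8,-0.6,0,-0.17],[-0.36,-0.8,-0.6,0,-0.17],[-0.36,-0.8,-0.6,0,-0.17],[-0.36,-0.8,-0.6,0,-0.17],[-0.36,-0.8,-0.6,0,-0.17],[-0.36,-0.8,-0.6,0,-0.17],[-0.36,-0.7,-0.6,0,-0.17]]]}}

```text
time_s: 16.88
tcp_pos: [0.5286, -0.3019, 0.1542]
eef_rot: [-180.0, -0.0, -73.2]
contact_force: [0.7, -0.6, -0.4]
gripper_width: 0.0279
gripper_force: 0.0
```

Request:
{"op": "jog_arm", "data": {"deltas": [[[-0.36,0,0,0,-0.17],[-0.36,0,0,0,-0.17],[-0.36,0,0,0,-0.03],[-0.36,0,0,0,0]]]}}

```text
time_s: 17.38
tcp_pos: [0.5288, -0.3017, 0.1537]
eef_rot: [-180.0, -0.0, -93.9]
contact_force: [0.1, -0.0, -0.6]
gripper_width: 0.0279
gripper_force: 0.0
```

Request:
{"op": "jog_arm", "data": {"deltas": [[[-0.36,0,0,-3,0],[-0.36,0,0,-3,0],[-0.36,0,0,-0.7,0],[-0.36,0,0,0,0]]]}}

```text
time_s: 17.88
tcp_pos: [0.5289, -0.3018, 0.0865]
eef_rot: [180.0, -0.0, -94.0]
contact_force: [-0.1, -0.9, -0.5]
gripper_width: 0.0279
gripper_force: 0.0
```

Request:
{"op": "jog_arm", "data": {"deltas": [[[-0.36,0,0,-0.7,0],[-0.36,0,0,-0.7,0],[-0.36,0,0,0,0]]]}}

```text
time_s: 18.25
tcp_pos: [0.5284, -0.3016, 0.0719]
eef_rot: [180.0, 0.0, -94.1]
contact_force: [0.1, -0.6, -0.5]
gripper_width: 0.0281
gripper_force: 0.0
```

The jaws straddle the pin without touching it. Now I'll follow the arc.

Request:
{"op": "jog_arm", "data": {"deltas": [[[-0.36,-0.6,0.1,0,-0.16],[-0.36,-0.4,0.1,0,-0.1],[-0.36,-0.35,0.15,0,-0.1],[-0.36,-0.35,0.2,0,-0.1],[-0.36,-0.35,0.2,0,-0.1],[-0.36,-0.3,0.25,0,-0.1],[-0.36,-0.3,0.3,0,-0.1],[-0.36,0,0,0,0]]]}}

```text
time_s: 19.25
tcp_pos: [0.5023, -0.2887, 0.0726]
eef_rot: [-180.0, 0.0, -137.6]
contact_force: [0.6, -0.4, 0.1]
gripper_width: 0.028
gripper_force: 0.0
```

Request:
{"op": "jog_arm", "data": {"deltas": [[[-0.36,-0.25,0.3,0,-0.1],[-0.36,-0.25,0.35,0,-0.1],[-0.36,-0.2,0.35,0,-0.1],[-0.36,-0.15,0.35,0,-0.1],[-0.36,-0.1,0.4,0,-0.1],[-0.36,-0.1,0.4,0,-0.1],[-0.36,0,0,0,0]]]}}

```text
time_s: 20.12
tcp_pos: [0.492, -0.2671, 0.0725]
eef_rot: [-180.0, 0.0, -171.8]
contact_force: [-0.1, -0.0, 0.6]
gripper_width: 0.0281
gripper_force: 0.0
```

Request:
{"op": "jog_arm", "data": {"deltas": [[[-0.36,0,0.3,0,0],[-0.36,0,0.2,0,0],[-0.36,0,0.1,0,0],[-0.36,0,0,0,0]]]}}

```text
time_s: 20.62
tcp_pos: [0.4918, -0.261, 0.0722]
eef_rot: [180.0, 0.0, -172.0]
contact_force: [0.8, -0.3, -0.4]
gripper_width: 0.0277
gripper_force: 0.1
```

Request:
{"op": "jog_arm", "data": {"deltas": [[[-0.36,0,0.1,0,0],[-0.36,0,0,0,0]]]}}

```text
time_s: 20.88
tcp_pos: [0.4918, -0.2601, 0.0722]
eef_rot: [180.0, 0.0, -172.0]
contact_force: [-0.2, 0.4, 0.5]
gripper_width: 0.0278
gripper_force: 0.3
```

Request:
{"op": "jog_arm", "data": {"deltas": [[[-0.36,0,0.1,0,0],[-0.36,0,0,0,0]]]}}

```text
time_s: 21.12
tcp_pos: [0.4917, -0.2591, 0.0723]
eef_rot: [180.0, 0.0, -172.0]
contact_force: [0.4, -0.7, -0.0]
gripper_width: 0.028
gripper_force: 0.3
```

Request:
{"op": "jog_arm", "data": {"deltas": [[[-0.36,0,0.1,0,0],[-0.36,0,0,0,0]]]}}

```text
time_s: 21.38
tcp_pos: [0.4917, -0.2587, 0.0723]
eef_rot: [-180.0, -0.0, -172.0]
contact_force: [-0.2, -5.3, -0.6]
gripper_width: 0.0284
gripper_force: 2.7
```

Request:
{"op": "jog_arm", "data": {"deltas": [[[-0.36,0,0.05,0,0],[-0.36,0,0,0,0]]]}}

```text
time_s: 21.62
tcp_pos: [0.4917, -0.2586, 0.0723]
eef_rot: [-179.9, -0.0, -172.0]
contact_force: [-0.3, -8.7, -1.2]
gripper_width: 0.0281
gripper_force: 4.0
```

It's at the stop: the pin sits at y ≈ -0.267, as predicted for q = 0. I'll back off to centre, rise, and check by camera.

Request:
{"op": "jog_arm", "data": {"deltas": [[[-0.36,0,-0.4,0,0],[-0.36,0,-0.4,0,0],[-0.36,0,0,0,0],[-0.36,0,0,2,0],[-0.36,0,0,3,0],[-0.36,0,0,5,0],[-0.36,-1,0,3,0],[-0.36,0,0,0,0]]]}}

```text
time_s: 22.62
tcp_pos: [0.4827, -0.2658, 0.2052]
eef_rot: [-179.9, 0.3, -172.0]
contact_force: [0.2, 0.8, -0.8]
gripper_width: 0.0283
gripper_force: 0.0
```

```bash
python3 - <<'E'
from h import *
s=r.get_state(); print(s["tcp_pos"],s["time_s"],s["contact_force"])
im=r.capture("scene"); p=np.array(proj("scene",(.56,-.26,.04))).astype(int); x,y=p
a=cv2.resize(im[y-50:y+55,x-70:x+70],(800,600),interpolation=cv2.INTER_CUBIC)
cv2.imwrite("pics/c6.png",cv2.convertScaleAbs(a,alpha=.85))
E
```

```text
[ 0.48270131 -0.2658338   0.20517583] 22.625 [ 0.21099053  0.82216366 -0.78226524]
```

View pics/c6.png

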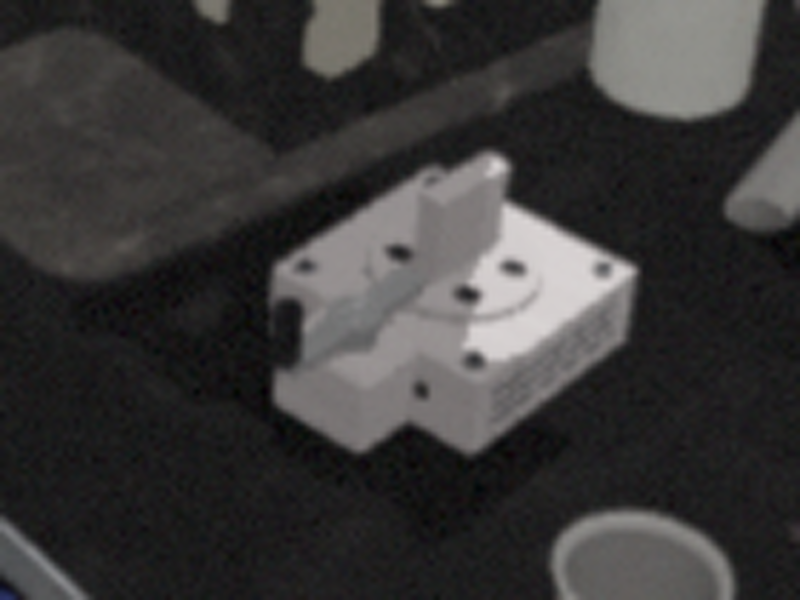

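The picture shows the flange flush on the block (about (450,280)), the latch arm lying over its edge toward the bar, and the pin at (288,333) on the far side.

```bash
python3 -c "
from plant import r
print(r.close_job())"
```

```text
the job is handed in; nothing more can be done
None
```

The insert is seated flush in the bore, the latch is closed over its flange and released, and I handed the job in at about 22.7 s; the hand-in returned no verdict.

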